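# Tip the drained tube rack onto its base and push it up to the reader

### The arm

A 7-joint arm with a two-finger parallel gripper is mounted at the origin on the work surface. World frame = base frame: x ahead of the robot, y to its left, z up, the work surface at z = 0. Lengths are in m, angles in rad, forces in N, time in s.
With the tool pointing down it reaches from about 0.4 to 0.875 m from the base axis. Payload 19.3 kg.
Tool frame: the origin (TCP) lies at the very end of the fingers, on their centre line; the grasp point (between the pads) lies 19 mm behind it; z points along the fingers, y is the line along which they close (so a half turn about z gives the same grasp; the last joint's range is limited). The gripper opens to 85 mm and grips with 20 to 120 N. Pads are 22 mm wide; open, the fingers measure 114 mm over their backs; the gripper's body (76 mm by 85 mm) begins 54 mm behind the grasp point. The pads swing forward as they close: fully open they stand 13 mm farther back than shut.
Start: joints at [-1.293, 0.521, -0.036, 1.599, 0.021, 1.021, -0.113], TCP at [0.213, 0.588, 0.231] pointing down, gripper open.
Joint ranges: [-2.91, 2.91], [-0.3, 2.13], [-1.5, 1.42], [0.17, 2.43], [-1.26, 4.41], [0.16, 1.93], [-2.52, 2.52]. Speed limits (rad/s): [1.89, 1.89, 2.39, 2.39, 3.01, 3.01, 3.01].

### API

Orientations are given as a 3x3 rotation matrix whose columns are the frame's x, y, z axes.
In Python, from cell import status, imaging, job gives the robot as it stands.
- The arm moves only by the shell command python3 -m pendant 'ROWS' [OPENING] [FORCE]. ROWS is text: rows parted by semicolons, each of 4 numbers parted by spaces: the shift along the tool's x, y, z in m, then the turn about the tool's z in rad. In form: x y z roll; .... A call has 1 to 10 rows; each row shifts and turns the commanded pose from where the row before left it, along the tool's axes as they then stand; what a row does not reach is not made up. A row lasts 1/8 s, in which the tool goes at most 62.5 mm and 10.7 degrees, less where a joint would pass 70% of its speed; a pose out of reach is approached as far as the arm can. A call with a gripper value outside its range is refused whole. OPENING is the finger opening in m, from 0 to 0.0854, set as the call begins (- or left out, the last holds). The fingers move at their own pace and stop on an object; FORCE is the grip in N (left out, the last holds). Time passes only in rows, so rows that do not move let the fingers close. It gives the time, the measured TCP pose, the force, the opening and the grip force at its end, in the units of the state.
- status.get_obs(): the state, without advancing time (a new reading comes with each control period).
- imaging.capture(name): name is "scene" or "side" or "wrist"; returns (picture, depth): 480x640x3 uint8, red, green, blue; 480x640 float32, m along the optical axis (not along the pixel's ray), 0 where there is no reading.
- imaging.get_calibration(name): a dict with "vfov" (degrees; the focal length in pixels is half the picture's height over the tangent of half this angle, whatever the lens; pixels are square), "cx", "cy" (the principal point, pixels), "k1" (the pictures are not rectified: a ray, as slopes to the right and down, at radius r is drawn at 1 + k1 r^2 times it, then the intrinsics apply), "world_from_camera" (4x4, takes a point from camera to world coordinates); the wrist camera has in their place "hand_eye" (4x4, takes a point from camera to tool coordinates, whose origin is the TCP and whose axes are the flange's). Camera axes: x right, y down, z forward; pixel columns grow to the right and rows downward; lengths in m; the calibration is good to about 2 mm. A picture is of the moment at which its call begins: read the wrist's pose just before it. get_calibration takes no time and is no camera call.
- job.job_done(): hands the job in; it is judged then, once.
The state is a dict: "t": time; "qpos": joint angles; "joint_velocities": joint speeds; "tau": joint torques, N m; "ee_pos": TCP position; "ee_rot": TCP orientation; "ft_force": force on the tool from outside, world axes, zero at the start; "torque": the same for the moment, N m; "grip_width": finger opening in m; "grasp_force": force on a finger pad.
Only numpy, scipy, OpenCV 4.12 (cv2) and the standard library are available. Lean on these libraries where they do the work, as an engineer would, in place of code of your own. Each camera call takes 0.05 s, during which the arm holds its last target. There are 200 camera calls.

### The job

The empty tube rack has been left standing on its long edge to drain in front of the rack reader. Push it over so that it lies flat on the bench on its underside with its tube holes facing up, then push it along the bench until its far long side sits flush against the reader's front, anywhere along it with its whole length in front of the reader. Do it all by pushing, without picking the rack up at any time, and leave the tip box, the bottle and the beaker where they stand.

Things in the scene. Friction and masses are not known exactly. Their poses are not given: they have to be found in the camera images.
- rack: White tube rack, a solid block 96 x 170 x 46 mm (own x, y, z), about 0.25 kg; its top (+z) shows 5 x 8 dark holes, mere marks. Origin: middle of the underside. Starts on its long edge, 96 mm tall, 46 thick: own +x up, +z (holes) to the robot, underside to the reader, within 0.3 rad; left or right, tip box on the other side. Pushed near the top it tips over its lower far edge, past 0.45 rad of lean.
- rack_back (a point): Middle of the rack's far long side (170 x 46 mm), the face that must meet the reader: 48 mm along the rack's own +x from its origin and 23 mm up its +z; same axes as the rack. Once the rack lies flat, +z is up and +x points roughly towards the reader.
- reader: Rack reader, fixed low white housing 640 mm wide, 154 deep, 85 high, beyond the rack. Origin: on its front face, at bench level, mid-width; own x points away from the robot into the housing, square to the front, y along the front, z up. The front's foot is a grey bumper strip 31 mm high, its face the plane x = 0 that the rack must meet; above it the housing is 4 mm back. Turned up to 0.12 rad.
- tip_box: Bystander: grey pipette-tip box with clear lid, 85 x 115 x 62 mm (own x, y, z), also standing on its long edge (85 mm tall, lid towards the robot), shorter than the rack and without holes. Origin: middle of its underside, which faces the reader; +z points out through the lid.
- bottle: Bystander: amber bottle with white cap, 60 mm diameter, 130 mm tall, standing to the left. Origin: centre of its underside, z up.
- beaker: Bystander: open white ceramic beaker, 68 mm rim diameter, 85 mm tall, standing to the right. Origin: centre of its underside, z up.
Mind the look-alikes: they are no part of the job. Leave any red look-alike of the rack alone.

How it is judged:
On the way, in this order (a step that is already met when the one before it is completed fails the run):
1. the rack lies flat on its underside, holes up (angle between rack's own z axis and vertical below 0.06 rad and height (world z) of rack below 0.008 m), for 0.2 s.
2. the rack's far side is flush against the reader's front (all of step 1 and x of rack_back in the frame of reader between -0.006 and 0.006 m and y of rack_back in the frame of reader between -0.235 and 0.235 m and angle between the x axis of rack and the x axis of reader, either way round below 0.05 rad), for 0.2 s.
At the end, for the whole second after the job is handed in: The rack rests flat on its underside, holes up (within 0.06 rad), the middle of its far long side within 6 mm of the reader's front face and square to it within 0.05 rad, wholly within the reader's width (its middle within 235 mm of the reader's middle), at rest (all of step 2 and linear speed of rack below 0.02 m/s); the robot touches nothing.
It fails at once if the rack is lifted off the bench (underside centre over 65 mm high, or lying level over 22 mm high) (height (world z) of rack above 0.065 m or (angle between rack's own z axis and vertical below 0.15 rad and height (world z) of rack above 0.022 m)).
It fails at once if the tip box is moved by more than 20 mm or knocked over (distance of tip_box from where it was at the start of the episode above 0.02 m).
It fails at once if the bottle is moved by more than 20 mm or knocked over (distance of bottle from where it was at the start of the episode above 0.02 m).
It fails at once if the beaker is moved by more than 20 mm or knocked over (distance of beaker from where it was at the start of the episode above 0.02 m).
It also fails if it takes over 48 s, if anything falls off the work surface, if the arm or the gripper's body presses on something with over 40 N, if the wrist force passes 120 N, or if a joint passes its speed limit or range.

## Working session

There is one attempt and no reset: what is moved stays moved. The work goes in short steps, Python scripts to look and compute and a shell command to move; the robot and the scene stay as the last step left them, time stands still between calls to the robot, and variables do not carry over. Pictures are saved under pics/ and viewed, at most 10 in all, crops included, and the job is handed in when it is done.

```bash
mkdir -p pics; cat > h.py <<'E'
import numpy as np,cv2
from cell import status,imaging
def cal(n):
    c=imaging.get_calibration(n); f=240/np.tan(np.radians(c['vfov'])/2); return c,f
def pts(n,d,uv=None):
    c,f=cal(n)
    v,u=np.mgrid[0:480,0:640]
    x=(u-c['cx'])/f;y=(v-c['cy'])/f
    X,Y=x.copy(),y.copy()
    for _ in range(8):
        s=1+c['k1']*(X*X+Y*Y); X=x/s;Y=y/s
    P=np.stack([X*d,Y*d,d],-1)
    T=c['world_from_camera'] if 'world_from_camera' in c else None
    if T is None:
        o=status.get_obs();T0=np.eye(4);T0[:3,:3]=o['ee_rot'];T0[:3,3]=o['ee_pos'];T=T0@np.array(c['hand_eye'])
    T=np.array(T)
    return P@T[:3,:3].T+T[:3,3]
E
python3 - <<'E'
from h import *
o=status.get_obs();print(o['t'],o['ee_pos'],np.round(o['ee_rot'],3))
for n in('scene','side'):
    p,d=imaging.capture(n);cv2.imwrite(f'pics/{n}.png',p[:,:,::-1]);np.savez(f'{n}.npz',p=p,P=pts(n,d),d=d)
    print(n,np.round(cal(n)[0]['world_from_camera'],3).tolist())
E
```

```text
0.0 [0.21292992 0.5872571  0.23072567] [[-0.94   0.341 -0.   ]
 [ 0.341  0.94  -0.001]
 [-0.    -0.001 -1.   ]]
scene [[-0.147, 0.805, -0.574, 1.098], [0.989, 0.126, -0.077, 0.04], [0.011, -0.579, -0.815, 1.01], [0.0, 0.0, 0.0, 1.0]]
side [[-0.996, -0.076, 0.054, 0.437], [-0.092, 0.725, -0.682, 0.615], [0.013, -0.684, -0.729, 0.78], [0.0, 0.0, 0.0, 1.0]]
```

View pics/scene.png

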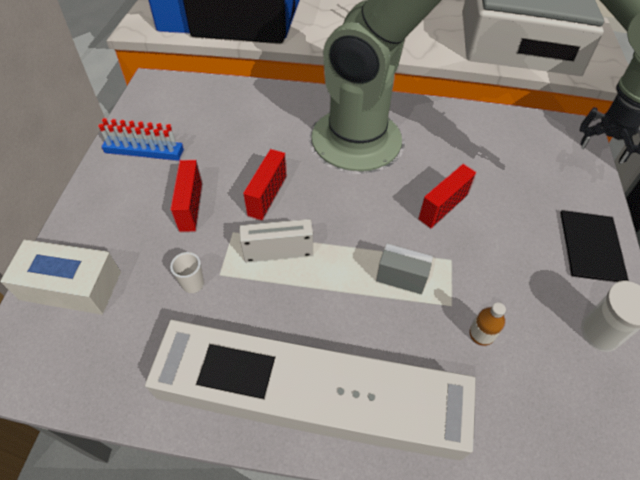

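View pics/side.png

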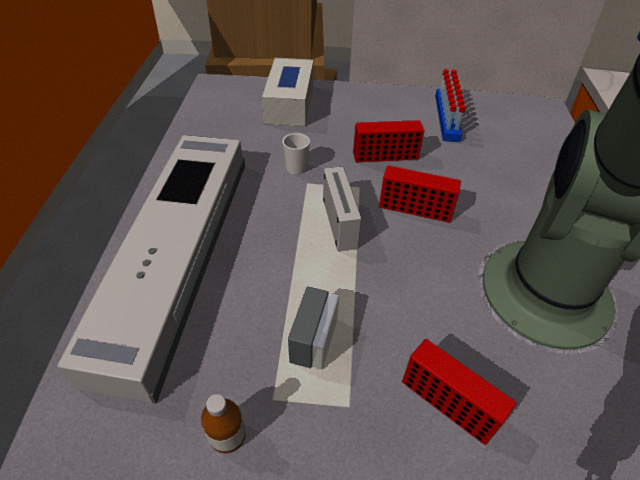

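The scene view shows the white rack on edge at about (277,241), with the tip box at (404,268), the beaker at (187,271), the bottle at (488,325) and the reader below them. In the side view the rack is at (341,208), and the reader's long front edge runs from (240,150) to (152,390). I'll measure from these next.

```bash
python3 - <<'E'
from h import *
for n,b in(('scene',(230,205,325,270)),('side',(310,155,370,260))):
    z=np.load(n+'.npz');P=z['P'];u0,v0,u1,v1=b
    Q=P[v0:v1,u0:u1].reshape(-1,3);
    T=Q[(Q[:,2]>.088)&(Q[:,2]<.105)]
    r=cv2.minAreaRect((T[:,:2]*1000).astype(np.float32));print(n,'rack top',len(T),np.median(T[:,2]),r,cv2.boxPoints(r).round().tolist())
    T=P.reshape(-1,3);T=T[(T[:,2]>.078)&(T[:,2]<.092)&(T[:,0]>.62)&(T[:,0]<1.1)&(abs(T[:,1])<.5)]
    r=cv2.minAreaRect((T[:,:2]*1000).astype(np.float32));print('reader top',len(T),np.median(T[:,2]),T.min(0),T.max(0),r,cv2.boxPoints(r).round().tolist())
    for nm,b2 in dict(scene=dict(tip=(370,235,440,300),beaker=(165,245,210,295),bottle=(465,298,510,350)),side=dict(tip=(280,280,345,375),beaker=(278,130,315,175),bottle=(195,390,250,455)))[n].items():
        Q=P[b2[1]:b2[3],b2[0]:b2[2]].reshape(-1,3);Q=Q[Q[:,2]>.03];print(nm,Q.min(0).round(3),Q.max(0).round(3),np.median(Q,0).round(3))
E
```

```text
scene rack top 1259 0.09627215635786845 ((443.3882141113281, -151.86968994140625), (51.420284271240234, 170.0933837890625), 15.958377838134766) [[395.0, -77.0], [442.0, -241.0], [491.0, -227.0], [445.0, -63.0]]
reader top 24018 0.08604184627057165 [ 0.62012628 -0.33560665  0.07800956] [0.87898648 0.36175243 0.09198673] ((738.2562255859375, 12.496856689453125), (689.4334106445312, 261.1092834472656), 87.90547943115234) [[595.0, -327.0], [856.0, -337.0], [881.0, 352.0], [620.0, 362.0]]
tip [0.435 0.04  0.03 ] [1.098 0.216 1.01 ] [0.492 0.153 0.084]
beaker [ 0.531 -0.372  0.03 ] [1.098 0.04  1.01 ] [ 0.563 -0.341  0.065]
bottle [0.568 0.04  0.03 ] [1.098 0.376 1.01 ] [0.608 0.339 0.088]
side rack top 1223 0.0956868585681282 ((442.82464599609375, -150.08551025390625), (46.85265350341797, 172.4700164794922), 15.858139038085938) [[397.0, -74.0], [444.0, -239.0], [489.0, -227.0], [442.0, -61.0]]
reader top 18527 0.08508045363628414 [ 0.6200309  -0.33530704  0.0780089 ] [0.87819508 0.36393628 0.09156409] ((737.321533203125, 14.150177001953125), (690.2647094726562, 259.93798828125), 87.83647918701172) [[594.0, -326.0], [854.0, -336.0], [880.0, 354.0], [620.0, 364.0]]
tip [0.432 0.097 0.03 ] [0.512 0.615 0.78 ] [0.472 0.176 0.083]
beaker [ 0.437 -0.373  0.03 ] [0.598 0.615 0.78 ] [ 0.562 -0.321  0.066]
bottle [0.437 0.321 0.03 ] [0.624 0.615 0.78 ] [0.587 0.362 0.09 ]
```

```bash
cat >> h.py <<'E'
def rows(p,yaw,z,n,start=None):
    """split straight move to world xyz & tool-x yaw in n rows (tool down)"""
    o=status.get_obs()
    p0,y0=start if start else (o['ee_pos'],np.arctan2(o['ee_rot'][1,0],o['ee_rot'][0,0]))
    p0=np.array(p0,float)
    D=np.array([*p,z])-p0; dy=yaw-y0; out=[]
    for i in range(n):
        y=y0+dy*i/n; c,s=np.cos(y),np.sin(y); d=D/n
        # tool x=(c,s), y=(s,-c), z down
        out.append('%.4f %.4f %.4f %.4f'%(d[0]*c+d[1]*s,d[0]*s-d[1]*c,-d[2],-dy/n))
    print('; '.join(out)); return (np.array([*p,z]),yaw)
E
python3 - <<'E'
from h import *
for n in('scene','side'):
    P=np.load(n+'.npz')['P'].reshape(-1,3)
    T=P[(abs(P[:,2]-.085)<.004)&(P[:,0]>.65)&(P[:,0]<1.0)&(P[:,1]>-.29)&(P[:,1]<.32)]
    ys=np.arange(-.27,.3,.02);e=[T[abs(T[:,1]-y)<.01,0] for y in ys]
    f=[np.percentile(a,1) if len(a)>20 else np.nan for a in e];f=np.array(f);k=~np.isnan(f)
    print(np.round(f,3));c=np.polyfit(ys[k],f[k],1)
    r=f-np.polyval(c,ys);k&=abs(r)<.006;c=np.polyfit(ys[k],f[k],1);print(n,'front x=',c,'yaw',-np.arctan(c[0]))
    A=P[(abs(P[:,2]-.085)<.004)&(P[:,0]>.68)];
    for t in(.75,.8,.83):
        q=A[abs(A[:,0]-t)<.01];q=q[abs(q[:,1])<.45];print(t,q[:,1].min(),q[:,1].max())
    # strip
    S=P[(P[:,2]>.006)&(P[:,2]<.027)&(P[:,0]>.66)&(P[:,0]<.82)&(abs(P[:,1])<.25)]
    if len(S)>30:
        for _ in range(4):
            c=np.polyfit(S[:,1],S[:,0],1);S=S[abs(S[:,0]-np.polyval(c,S[:,1]))<.012]
        print('strip',len(S),c,-np.arctan(c[0]))
# waypoints: arc at radius .5
o=status.get_obs();s=(o['ee_pos'],np.arctan2(o['ee_rot'][1,0],o['ee_rot'][0,0]))
print(s)
y1=.277
s=rows((.50,.15),s[1]-(s[1]-y1)*.55,.23,9,s)
s=rows((.36,-.172),y1,.20,8,s)
E
```

```text
[0.706 0.707 0.707 0.708 0.709 0.71  0.71  0.711 0.712 0.714 0.715 0.716
 0.716 0.717 0.718 0.719 0.721 0.721 0.722 0.724 0.724 0.724 0.725 0.727
 0.728 0.73  0.729 0.73  0.731]
scene front x= [0.04629884 0.71779068] yaw -0.046265795731316145
0.75 -0.33188617812446125 0.3083035605766389
0.8 -0.33481909932020437 0.303061894734692
0.83 -0.3356066499088248 0.3029181093650698
[0.704 0.704 0.706 0.706 0.707 0.709 0.709 0.71  0.711 0.712 0.713 0.714
 0.715 0.716 0.715 0.717 0.717 0.718 0.72  0.721 0.722 0.723 0.724 0.724
 0.726 0.727 0.727 0.729 0.729]
side front x= [0.04474473 0.71596776] yaw -0.04471490053285154
0.75 -0.331865092222268 0.3094863175346852
0.8 -0.3328896992064839 0.30767496647560955
0.83 -0.3341809121400757 0.30606837449437574
strip 760 [0.04541644 0.71122967] -0.045385255415348526
(array([0.2129581 , 0.58731037, 0.23079615]), np.float64(2.793775301425666))
-0.0465 -0.0348 0.0001 0.1538; -0.0513 -0.0273 0.0001 0.1538; -0.0549 -0.0191 0.0001 0.1538; -0.0572 -0.0104 0.0001 0.1538; -0.0581 -0.0016 0.0001 0.1538; -0.0577 0.0074 0.0001 0.1538; -0.0558 0.0161 0.0001 0.1538; -0.0527 0.0245 0.0001 0.1538; -0.0484 0.0323 0.0001 0.1538
-0.0425 -0.0108 0.0037 0.1416; -0.0436 -0.0047 0.0037 0.1416; -0.0439 0.0015 0.0037 0.1416; -0.0432 0.0077 0.0037 0.1416; -0.0417 0.0137 0.0037 0.1416; -0.0393 0.0194 0.0037 0.1416; -0.0362 0.0248 0.0037 0.1416; -0.0323 0.0297 0.0037 0.1416
```

```bash
python3 -m pendant '-0.046 -0.035 0 0.154; -0.051 -0.027 0 0.154; -0.055 -0.019 0 0.154; -0.057 -0.01 0 0.154; -0.058 -0.002 0 0.154; -0.058 0.007 0 0.154; -0.056 0.016 0 0.154; -0.053 0.024 0 0.154; -0.048 0.032 0 0.154' 0.07
python3 - <<'E'
from h import *
rows((.355,-.175),.277,.18,9)
E
```

```text
t: 1.23
ee_pos: [0.4987, 0.1484, 0.2313]
ee_rot: [[0.167, 0.986, -0.0], [0.986, -0.167, 0.0], [0.0, -0.0, -1.0]]
ft_force: [0.6, 1.2, 0.1]
grip_width: 0.07
grasp_force: 0.0
-0.0381 -0.0097 0.0057 0.1251; -0.0390 -0.0049 0.0057 0.1251; -0.0393 -0.0000 0.0057 0.1251; -0.0390 0.0049 0.0057 0.1251; -0.0381 0.0097 0.0057 0.1251; -0.0366 0.0144 0.0057 0.1251; -0.0345 0.0189 0.0057 0.1251; -0.0319 0.0230 0.0057 0.1251; -0.0288 0.0268 0.0057 0.1251
```

```bash
python3 -m pendant '-0.038 -0.01 0.006 0.125; -0.039 -0.005 0.006 0.125; -0.039 0 0.006 0.125; -0.039 0.005 0.006 0.125; -0.038 0.01 0.006 0.125; -0.037 0.014 0.006 0.125; -0.034 0.019 0.005 0.125; -0.032 0.023 0.005 0.125; -0.029 0.027 0.005 0.125; 0 0 0 0'
python3 - <<'E'
from h import *
o=status.get_obs();print(o['qpos'])
s=rows((.365,-.173),.277,.08,3)
E
```

```text
t: 2.48
ee_pos: [0.3545, -0.1757, 0.1801]
ee_rot: [[0.962, 0.274, -0.001], [0.274, -0.962, -0.0], [-0.001, 0.0, -1.0]]
ft_force: [0.5, 0.2, 0.1]
grip_width: 0.0702
grasp_force: 0.0
[-0.30536838  0.31529461  0.75529999  2.24509169 -0.33828876  0.69233687
 -0.6042991 ]
0.0036 0.0001 0.0334 0.0001; 0.0036 0.0001 0.0334 0.0001; 0.0036 0.0001 0.0334 0.0001
```

```bash
python3 -m pendant '0 0 0.036 0; 0 0 0.036 0; 0 0 0.036 0; 0 0 0 0; 0.02 0 0 0; 0.02 0 0 0; 0.01 0 0 0; 0.01 0 0 0; 0.01 0 0 0; 0.01 0 0 0'
python3 - <<'E'
from h import *
o=status.get_obs();print(o['ee_pos']@[.962,.274,0],o['ft_force'])
p,d=imaging.capture('side');cv2.imwrite('pics/s2.png',p[100:400,200:600,::-1])
E
```

```text
t: 3.72
ee_pos: [0.4331, -0.1514, 0.0724]
ee_rot: [[0.96, 0.279, -0.0], [0.279, -0.96, 0.0], [-0.0, -0.0, -1.0]]
ft_force: [-0.1, -0.2, -0.7]
grip_width: 0.0699
grasp_force: 0.2
0.3751892744768963 [-0.13670372 -0.23560604 -0.69942088]
```

View pics/s2.png

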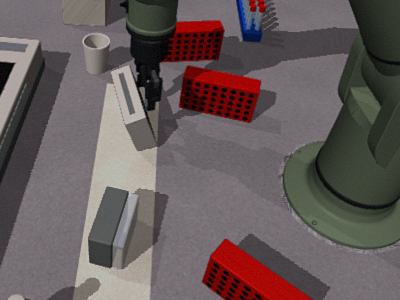

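The picture shows the fingers behind the rack's top at crop (150,85), with the rack apparently tilting towards the reader. I'll keep pushing.

```bash
python3 -m pendant '0.008 0 0 0; 0.008 0 0 0; 0.008 0 0 0; 0.008 0 0 0; 0 0 0 0; 0 0 0 0'
python3 - <<'E'
from h import *
p,d=imaging.capture('scene');cv2.imwrite('pics/s3.png',p[180:420,130:480,::-1])
P=pts('scene',d)[205:290,225:330].reshape(-1,3);P=P[(P[:,2]>.015)&(P[:,2]<.12)];print(P.min(0),P.max(0),np.histogram(P[:,2],12))
E
```

```text
t: 4.53
ee_pos: [0.4631, -0.1427, 0.0723]
ee_rot: [[0.96, 0.279, -0.0], [0.279, -0.96, -0.0], [-0.0, 0.0, -1.0]]
ft_force: [0.0, 0.2, -0.9]
grip_width: 0.0702
grasp_force: 0.0
[ 0.34281931 -0.25594974  0.01517583] [ 0.58239483 -0.03934772  0.11876597] (array([  39,   95,  151, 2460,  139,    4,    0,    2,   20,   26,   29,
         20]), array([0.01517583, 0.02380834, 0.03244086, 0.04107337, 0.04970588,
       0.05833839, 0.0669709 , 0.07560341, 0.08423592, 0.09286843,
       0.10150095, 0.11013346, 0.11876597]))
```

View pics/s3.png

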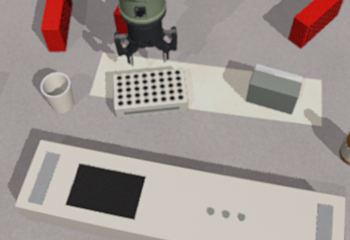

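The rack now lies flat with its holes up, at crop (150,90), and the other items have not moved. I'll measure the rack's pose and back the gripper off.

```bash
cat >> h.py <<'E'
def rack(n):
    p,d=imaging.capture(n);P=pts(n,d).reshape(-1,3)
    P=P[(abs(P[:,2]-.046)<.006)&(P[:,0]>.4)&(P[:,0]<.74)&(P[:,1]>-.29)&(P[:,1]<.06)]
    # drop outliers: largest blob on 2mm grid
    g=np.zeros((200,200),np.uint8);ij=np.stack([(P[:,0]-.38)/.0025,(P[:,1]+.32)/.0025],1).astype(int);g[ij[:,0],ij[:,1]]=255
    g=cv2.morphologyEx(cv2.morphologyEx(g,cv2.MORPH_CLOSE,np.ones((5,5))),cv2.MORPH_OPEN,np.ones((9,9)))
    _,L,S,_=cv2.connectedComponentsWithStats(g);k=1+np.argmax(S[1:,4]);P=P[L[ij[:,0],ij[:,1]]==k]
    r=cv2.minAreaRect((P[:,:2]*1000).astype(np.float32));(c,w,a)=r
    a=np.radians(a); 
    if w[0]>w[1]: a-=np.pi/2
    c=np.array(c)/1000;nn=np.array([np.cos(a),np.sin(a)]);b=c+.048*nn
    m=np.array([1,-.0454])/np.hypot(1,.0454)
    print(n,'c',c.round(4),'size',w,'yaw',round(a,3),'z',np.median(P[:,2]).round(4),'gap',round(((b-[.7112,0])@m).item(),4));return c,a
E
python3 -m pendant '-0.04 0 -0.02 0; -0.04 0 0 0; 0 0 0 0'
python3 - <<'E'
from h import *
c,a=rack('scene');rack('side')
o=status.get_obs();y=np.arctan2(o['ee_rot'][1,0],o['ee_rot'][0,0]);d=c-o['ee_pos'][:2]
print(y,o['ee_pos'],'fwd',d@[np.cos(y),np.sin(y)],'tool y',d@[np.sin(y),-np.cos(y)])
E
```

```text
t: 4.95
ee_pos: [0.3841, -0.1655, 0.0927]
ee_rot: [[0.961, 0.276, -0.001], [0.276, -0.961, 0.001], [-0.0, -0.001, -1.0]]
ft_force: [0.7, 0.4, 0.5]
grip_width: 0.0699
grasp_force: 0.0
scene c [ 0.5165 -0.1316] size (98.89698028564453, 170.6013641357422) yaw 0.269 z 0.0466 gap -0.1429
side c [ 0.5142 -0.1307] size (96.28205871582031, 173.99696350097656) yaw 0.268 z 0.0459 gap -0.1452
0.28215320477111183 [ 0.38673669 -0.16501732  0.09252061] fwd 0.13394917312070184 tool y 0.004027926674071577
```

```bash
python3 -m pendant '0 0.004 0.04 0; 0 0 0.037 0; 0.03 0 0 0; 0.03 0 0 0; 0.012 0 0 0; 0.008 0 0 0.04; 0.01 0 0 0.04; 0.01 0 0 0.04; 0.01 0 0 0.04; 0 0 0 0' 0.08
python3 - <<'E'
from h import *
print(status.get_obs()['ft_force']);rack('scene');rack('side')
E
```

```text
t: 6.3
ee_pos: [0.494, -0.1402, 0.0151]
ee_rot: [[0.992, 0.123, -0.0], [0.123, -0.992, -0.0], [-0.0, 0.0, -1.0]]
ft_force: [0.9, -0.3, 0.3]
grip_width: 0.0798
grasp_force: 0.0
[ 0.93643998 -0.28596514  0.27767438]
scene c [ 0.5537 -0.1326] size (102.11226654052734, 170.81988525390625) yaw 0.111 z 0.0467 gap -0.1039
side c [ 0.554  -0.1301] size (95.96977233886719, 171.96176147460938) yaw 0.118 z 0.0459 gap -0.1038
```

```bash
python3 -m pendant '0.01 0 0 0.04; 0.01 0 0 0.04; 0.01 0 0 0.04; 0.01 0 0 0.04; 0.01 0 0 0.006; 0.012 0 0 0; 0.012 0 0 0; 0.01 0 0 0; 0 0 0 0'
python3 - <<'E'
from h import *
print(status.get_obs()['ft_force']);rack('scene');rack('side')
E
```

```text
t: 7.52
ee_pos: [0.5784, -0.1398, 0.0152]
ee_rot: [[0.999, -0.043, 0.001], [-0.043, -0.999, -0.0], [0.001, 0.0, -1.0]]
ft_force: [-0.4, 1.2, 0.2]
grip_width: 0.08
grasp_force: 0.0
[-0.37092412  1.18791482  0.24074293]
scene c [ 0.639  -0.1413] size (170.67852783203125, 99.73719787597656) yaw -0.039 z 0.0472 gap -0.0177
side c [ 0.6409 -0.1402] size (174.083251953125, 96.64459228515625) yaw -0.014 z 0.046 gap -0.0159
```

```bash
python3 -m pendant '0.006 0 0 0; 0.005 0 0 0; 0.003 0 0 0; 0.002 0 0 0; 0.002 0 0 0; 0 0 0 0'
python3 - <<'E'
from h import *
print(status.get_obs()['ft_force']);rack('scene');rack('side')
E
```

```text
t: 8.38
ee_pos: [0.5959, -0.1405, 0.0153]
ee_rot: [[0.999, -0.043, 0.0], [-0.043, -0.999, -0.0], [0.0, 0.0, -1.0]]
ft_force: [0.2, 0.4, 0.5]
grip_width: 0.0802
grasp_force: 0.0
[0.16989619 0.38906893 0.46161878]
scene c [ 0.6503 -0.1419] size (171.02818298339844, 88.30449676513672) yaw -0.038 z 0.0473 gap -0.0064
side c [ 0.6586 -0.1401] size (171.4936981201172, 101.74247741699219) yaw -0.037 z 0.0461 gap 0.0018
```

```bash
python3 -m pendant '0.002 0 0 0; 0 0 0 0'; python3 -m pendant '0.002 0 0 0; 0 0 0 0'|sed -n '2p;4p'
```

```text
t: 8.72
ee_pos: [0.5962, -0.1405, 0.0151]
ee_rot: [[0.999, -0.044, -0.003], [-0.044, -0.999, 0.001], [-0.003, -0.001, -1.0]]
ft_force: [-10.6, 1.9, 7.6]
grip_width: 0.0802
grasp_force: 5.4
ee_pos: [0.5963, -0.1405, 0.015]
ft_force: [-24.1, 5.4, 15.5]
```

```bash
python3 -m pendant '-0.004 0 0 0; -0.01 0 0 0; -0.03 0 0 0; -0.04 0 0 0; 0 0 -0.06 0; 0 0 -0.05 0; 0 0 0 0; 0 0 0 0'
python3 - <<'E'
from h import *
rack('side')
P=pts('side',imaging.capture('side')[1]).reshape(-1,3)
T=P[(abs(P[:,2]-.046)<.005)&(P[:,1]>-.21)&(P[:,1]<-.07)&(P[:,0]>.5)&(P[:,0]<.66)]
for y in(-.20,-.17,-.14,-.11,-.08):
    q=T[abs(T[:,1]-y)<.01];print(y,np.percentile(q[:,0],.5).round(4),'far=',(np.percentile(q[:,0],.5)+.096).round(4),'reader',round(.7112+.0454*y,4))
p,d=imaging.capture('scene');cv2.imwrite('pics/s4.png',p[180:460,110:520,::-1])
E
```

```text
t: 9.98
ee_pos: [0.5155, -0.1366, 0.125]
ee_rot: [[0.999, -0.043, 0.0], [-0.043, -0.999, 0.0], [0.0, -0.0, -1.0]]
ft_force: [0.6, 0.6, -0.8]
grip_width: 0.0797
grasp_force: 0.0
side c [ 0.6584 -0.1389] size (172.68655395507812, 102.30294799804688) yaw -0.04 z 0.0461 gap 0.0015
-0.2 0.6055 far= 0.7015 reader 0.7021
-0.17 0.6066 far= 0.7026 reader 0.7035
-0.14 0.6081 far= 0.7041 reader 0.7048
-0.11 0.6096 far= 0.7056 reader 0.7062
-0.08 0.6111 far= 0.7071 reader 0.7076
```

View pics/s4.png

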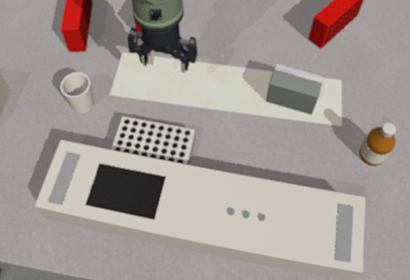

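The rack lies holes up, flush with the reader at crop (153,140). The gap is under 1 mm along its length, the gripper is clear, and nothing else has moved.

```bash
python3 -c "
from cell import job;print(job.job_done())"
```

```text
the job is handed in; nothing more can be done
None
```

The job is handed in: by my last measurement the rack lies flat with its holes up, within about 1 mm of the reader's front and square to it, and the tip box, bottle and beaker look unmoved; the judge's verdict was not shown.

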